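# Build a drying rest and set the carved bird on it

## Robot

A 6-joint arm with a two-finger parallel gripper is mounted at the origin on the work surface; the furniture and walls round the work are solid. World frame = base frame: x ahead of the robot, y to its left, z up, the work surface at z = 0. Lengths are in m, angles in rad, forces in N, time in s.
With the tool pointing down it reaches from about 0.35 to 0.975 m from the base axis. Payload 4.9 kg.
Tool frame: the origin (TCP) lies at the very end of the fingers, on their centre line; the grasp point (between the pads) lies 19 mm behind it; z points along the fingers, y is the line along which they close (so a half turn about z gives the same grasp; the last joint's range is limited). The gripper opens to 85 mm and grips with 20 to 120 N. Pads are 22 mm wide; open, the fingers measure 114 mm over their backs; the gripper's body (76 mm by 85 mm) begins 54 mm behind the grasp point. The pads swing forward as they close: fully open they stand 13 mm farther back than shut.
Start: joints at [1.146, 0.053, 1.613, -0, 1.476, -0.119], TCP at [0.188, 0.596, 0.231] pointing down, gripper open.
Joint ranges: [-3.01, 3.01], [-1.01, 2.22], [0.06, 2.58], [-1.02, 4.17], [0.09, 2.62], [-3.14, 3.14]. Speed limits (rad/s): [2.57, 2.57, 3.14, 3.14, 3.14, 3.14].

## Interface

Orientations are given as a unit quaternion [w, x, y, z].
In Python, from plant import manip gives the robot as it stands.
- The arm moves only by the tool play_rows, never from a script. Its argument "series" is a list that holds one entry, the list of rows, each a list of 7 numbers: the shift along the world's x, y, z in m, then the turn, a rotation vector about the world's x, y, z in degrees, then the opening, from 0 (shut) to 1 (fully open). In form: [[[dx, dy, dz, rx, ry, rz, grip], ...]]. A call has 1 to 10 rows; each row shifts and turns the commanded pose from where the row before left it; what a row does not reach is not made up. A row lasts 1/10 s, in which the tool goes at most 50 mm and 8.59 degrees, less where a joint would pass 70% of its speed; a pose out of reach is approached as far as the arm can. A call with a gripper value outside its range is refused whole. The fingers move at their own pace and stop on an object; the grip force is fixed at half the most. Time passes only in rows, so rows that do not move let the fingers close. It gives the time, the measured TCP pose, the force, the opening and the grip force at its end, in the units of the state.
- manip.state(): the state, without advancing time (a new reading comes with each control period).
- manip.grab_frame(name): name is "side" or "top" or "wrist"; returns a dict with "frame" (420x560x3 uint8, blue, green, red), "mtx" (3x3 intrinsics, pixels), "R" (3x3) and "t" (3): a world point X has camera coordinates R X + t. Camera axes: x right, y down, z forward; pixel columns grow to the right and rows downward; lengths in m; the calibration is good to about 2 mm. A picture is of the moment at which its call begins. There is no depth.
- manip.job_done(): hands the job in; it is judged then, once.
The state is a dict: "time": time; "joint_pos": joint angles; "joint_vel": joint speeds; "joint_efforts": joint torques, N m; "tool_pos": TCP position; "tool_rot": TCP orientation; "contact_force": force on the tool from outside, world axes, zero at the start; "ft_torque": the same for the moment, N m; "gripper_width": opening from 0.0 (shut) to 1.0 (fully open); "grasp_force": force on a finger pad.
Only numpy, scipy, OpenCV 4.12 (cv2) and the standard library are available. Lean on these libraries where they do the work, as an engineer would, in place of code of your own. Each camera call takes 0.05 s, during which the arm holds its last target. There are 200 camera calls.

## Task

The washed alabaster bird needs a raised rest to dry on. Tip the standing wooden spacer block over onto the plywood board, without lifting it up, so that it lies beside the fixed batten and parallel to it; then lay both loose strips level across the block and the batten, centred, square to them and with a gap of about 35 mm between the strips. Finally set the bird gently and upright on both strips, bridging the gap with its length parallel to the batten (head either way), and leave the wax tin, the spray bottle and the wooden shim where they are.

Things in the scene. Friction and masses are not known exactly. Their poses are not given: they have to be found in the camera images.
- drying_board: Fixed plywood board 140 (x) x 150 (y) x 12 mm. Origin: centre of its underside, on the table; x points away from the robot, y left, z up. A fixed batten 130 (x) x 22 (y) mm stands on it, middle at x -5, y +50 mm, top 57 mm above the table. The front edge (x -70 mm) is the stop for the spacer block, which shall lie round y -50 mm.
- spacer_block: Loose wooden block 45 (x) x 50 (y) x 120 mm (z), 0.25 kg, at first on end, its +x face against the board's front edge. Origin: centre of its foot; z along its length. Pushed at the top toward the board it passes balance at about 25 degrees and falls onto the board, foot overhanging the front edge by 10 to 35 mm, upper face 57 mm above the table.
- block_centre (a point): Middle of the spacer block, 60 mm from its foot along its z (60 mm above the table at first).
- strip_a: Loose wooden strip, 20 (x) x 140 (y, its length) x 12 mm thick (z), 0.04 kg, lying flat on the table to the right of the board, roughly pointing away from the robot. Origin: centre of its underside. The two strips are alike; either may go in either place.
- strip_b: The other strip, the same: 20 (x) x 140 (y, its length) x 12 mm thick (z), 0.04 kg, origin at the centre of its underside.
- bird: Carved alabaster bird, 52 (x) x 144 (y, beak to tail) x 61 mm high (z), 0.22 kg, upright, right of the board and nearer. Origin: middle of its length and width, level with its lowest point. Belly nearly flat from y -20 to +6 mm, curving up beyond; on strips 35 mm apart it settles 2 to 4 mm below their tops. Widest 23 mm above the belly: grip across x at y -5 mm.
- wax_tin: Bystander: round wax tin, 70 mm across, 32 mm high, beyond the board. Origin: centre of its underside.
- spray_bottle: Bystander: spray bottle, 63 x 80 x 185 mm high, near the far left corner of the red tool box. Origin: centre of its underside.
- shim: Bystander: wooden wedge, 29 x 100 x 11 mm, lying beyond the board, to the left. Origin: centre of its underside.

How it is judged:
On the way, in this order (a step that is already met when the one before it is completed fails the run):
1. the spacer block lies on the board beside the batten (angle between spacer_block's own z axis and vertical between 1.45 and 1.69 rad and angle between the z axis of spacer_block and the x axis of drying_board, either way round below 0.25 rad and x of block_centre in the frame of drying_board between -0.055 and 0.02 m and y of block_centre in the frame of drying_board between -0.07 and -0.03 m and z of block_centre in the frame of drying_board between 0.031 and 0.0385 m), for 0.2 s.
2. a first strip lies across block and batten, released (((z of strip_a in the frame of drying_board between 0.053 and 0.062 m and angle between strip_a's own z axis and vertical below 0.12 rad and angle between the y axis of strip_a and the y axis of drying_board, either way round below 0.2 rad and x of strip_a in the frame of drying_board between -0.065 and 0.05 m and y of strip_a in the frame of drying_board between -0.02 and 0.02 m and contact force between strip_a and spacer_block above 0.03 N and contact force between strip_a and drying_board above 0.03 N and contact force between the fingers and strip_a below 0.05 N) or (z of strip_b in the frame of drying_board between 0.053 and 0.062 m and angle between strip_b's own z axis and vertical below 0.12 rad and angle between the y axis of strip_b and the y axis of drying_board, either way round below 0.2 rad and x of strip_b in the frame of drying_board between -0.065 and 0.05 m and y of strip_b in the frame of drying_board between -0.02 and 0.02 m and contact force between strip_b and spacer_block above 0.03 N and contact force between strip_b and drying_board above 0.03 N and contact force between the fingers and strip_b below 0.05 N))), for 0.2 s.
3. both strips lie across block and batten, the gap between them right (z of strip_a in the frame of drying_board between 0.053 and 0.062 m and angle between each of strip_a, strip_b's own z axis and vertical below 0.12 rad and angle between the y axis of each of strip_a, strip_b and the y axis of drying_board, either way round below 0.2 rad and x of strip_a in the frame of drying_board between -0.065 and 0.05 m and y of strip_a in the frame of drying_board between -0.02 and 0.02 m and contact force between each of strip_a, strip_b and spacer_block above 0.03 N and contact force between each of strip_a, strip_b and drying_board above 0.03 N and contact force between the fingers and strip_a below 0.05 N and z of strip_b in the frame of drying_board between 0.053 and 0.062 m and x of strip_b in the frame of drying_board between -0.065 and 0.05 m and y of strip_b in the frame of drying_board between -0.02 and 0.02 m and contact force between the fingers and strip_b below 0.05 N and horizontal distance between strip_a and strip_b between 0.042 and 0.075 m), for 0.2 s.
4. the bird sits on both strips, released (contact force between bird and strip_a above 0.1 N and contact force between bird and strip_b above 0.1 N and angle between bird's own z axis and vertical below 0.3 rad and angle between the y axis of bird and the x axis of drying_board, either way round below 0.3 rad and y of bird in the frame of drying_board between -0.025 and 0.025 m and z of bird in the frame of drying_board between 0.056 and 0.078 m and contact force between the fingers and bird below 0.05 N), for 0.2 s.
At the end, for the whole second after the job is handed in: Block flat on the board along the batten (within 14 deg; 20 mm sideways); strips level on both, within 20 mm of centred, 11 deg of square, centres 42-75 mm apart; bird upright within 17 deg on both strips, 17 deg of parallel, 25 mm sideways; all released, at rest (all of step 1 and all of step 3 and all of step 4 and linear speed of each of spacer_block, strip_a, strip_b, bird below 0.02 m/s); the robot touches nothing.
It fails at once if the spacer block is lifted (its middle more than 115 mm above the table) instead of tipped (height (world z) of block_centre above 0.115 m).
It fails at once if the bird is dropped or pressed onto a strip with more than 25 N (contact force between bird and strip_a above 25 N or contact force between bird and strip_b above 25 N).
It fails at once if the wax tin is moved by more than 30 mm (distance of wax_tin from where it was at the start of the episode above 0.03 m).
It fails at once if the spray bottle is moved by more than 30 mm (distance of spray_bottle from where it was at the start of the episode above 0.03 m).
It fails at once if the shim is moved by more than 30 mm (distance of shim from where it was at the start of the episode above 0.03 m).
It also fails if it takes over 66 s, if anything falls off the work surface, if the arm or the gripper's body presses on something with over 40 N, if the wrist force passes 120 N, or if a joint passes its speed limit or range.

## Working session

There is one attempt and no reset: what is moved stays moved. The work goes in short steps, Python scripts to look and compute and a tool call to move; the robot and the scene stay as the last step left them, time stands still between calls to the robot, and variables do not carry over. Pictures are saved under pics/ and viewed, at most 10 in all, crops included, and the job is handed in when it is done.

Besides the shell and the picture viewer there is one more tool, called after "Call:" as name([rows], argument=value, ...), one row to a line, values as JSON. play_rows: Moves the arm, as the interface text tells. Its arguments: {"type":"object","properties":{"series":{"type":"array"}},"required":["series"]}

```bash
mkdir -p pics; cat > h.py <<'E'
import numpy as np, cv2, pickle
from plant import manip
def grab(n, tag):
    f=manip.grab_frame(n); pickle.dump({k:np.array(f[k]) for k in f},open(f'pics/{tag}.pkl','wb'))
    cv2.imwrite(f'pics/{tag}.png',np.array(f['frame'])); return f
def load(tag): return pickle.load(open(f'pics/{tag}.pkl','rb'))
def ray(f,u,v):
    d=f['R'].T@np.linalg.inv(f['mtx'])@np.array([u,v,1.]); return -f['R'].T@f['t'], d/np.linalg.norm(d)
def onz(f,u,v,z):
    o,d=ray(f,u,v); return o+d*(z-o[2])/d[2]
def tri(*obs):
    A=np.zeros((3,3));b=np.zeros(3)
    for f,u,v in obs:
        o,d=ray(f,u,v);P=np.eye(3)-np.outer(d,d);A+=P;b+=P@o
    p=np.linalg.solve(A,b); return p,[np.linalg.norm((np.eye(3)-np.outer(ray(*o)[1],ray(*o)[1]))@(p-ray(*o)[0])) for o in obs]
def proj(f,X):
    c=f['R']@np.array(X,float)+f['t']; p=f['mtx']@c; return p[:2]/p[2]
E
python3 - <<'E'
from h import *
np.set_printoptions(precision=3,suppress=True)
fs=[grab(n,n+'0') for n in('top','side')]
for f in fs: print(-f['R'].T@f['t'], f['R'][2], f['mtx'][0,0])
print(manip.state())
E
```

```text
[ 0.389 -0.077  1.079] [ 0.164 -0.017 -0.986] 478.0167625749834
[ 1.291 -0.083  0.532] [-0.844 -0.021 -0.536] 455.5598754797876
{'time': 0.1, 'joint_pos': array([ 1.146,  0.053,  1.614, -0.   ,  1.476, -0.119]), 'joint_vel': array([ 0.001, -0.001, -0.003, -0.001,  0.004, -0.   ]), 'joint_efforts': array([  0.001, -39.49 , -37.136,  -0.   ,   0.004,  -0.   ]), 'tool_pos': array([0.188, 0.595, 0.23 ]), 'tool_rot': array([-0.   ,  0.152,  0.988, -0.001]), 'contact_force': array([-0.233, -0.08 , -0.497]), 'ft_torque': array([-0.04 ,  0.001, -0.006]), 'grasp_force': 0.0, 'gripper_width': 0.9983644122092259}
```

View pics/top0.png

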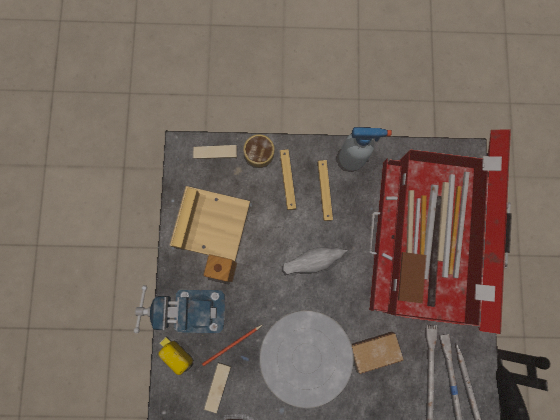

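View pics/side0.png

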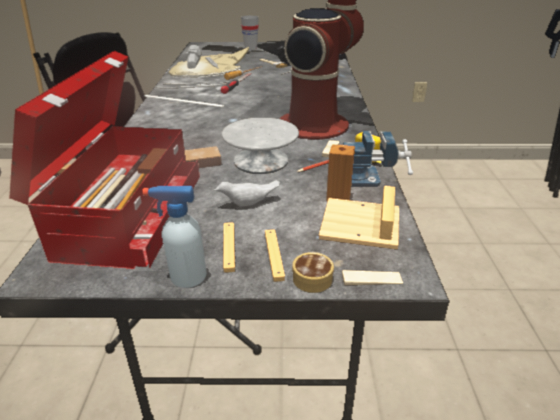

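The top view shows the board around (210,222) with the batten on its left, the block at (219,268), strips at (288,180) and (325,190), the bird at (315,261), the tin at (259,150) and the shim at (214,152). The side view shows the same things: block (341,172), bird (248,192), strips (229,246) and (274,254). I'll enlarge both to pick corners.

```bash
python3 - <<'E'
from h import *
a=load('top0')['frame'][130:310,160:360]; cv2.imwrite('pics/t0c.png',cv2.resize(a,None,fx=3.3,fy=3.3,interpolation=cv2.INTER_CUBIC)[:600])
a=load('side0')['frame'][140:290,205:415]; cv2.imwrite('pics/s0c.png',cv2.resize(a,None,fx=3.8,fy=3.8,interpolation=cv2.INTER_CUBIC))
E
```

```text
(no output)
```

View pics/t0c.png

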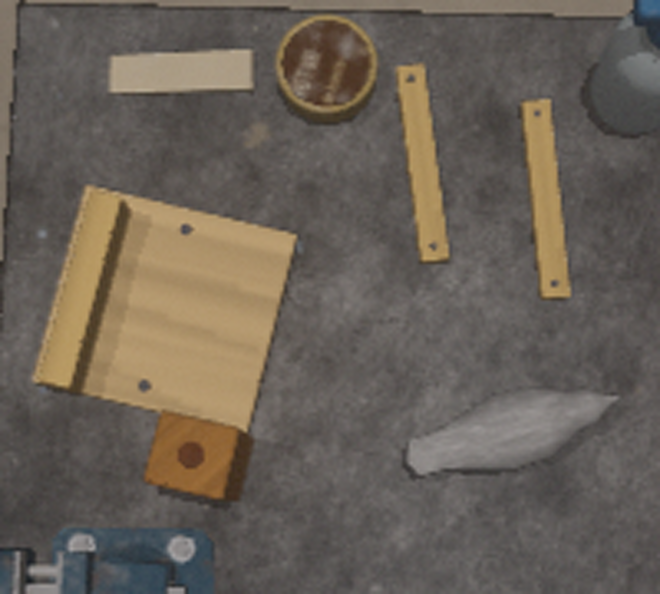

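View pics/s0c.png

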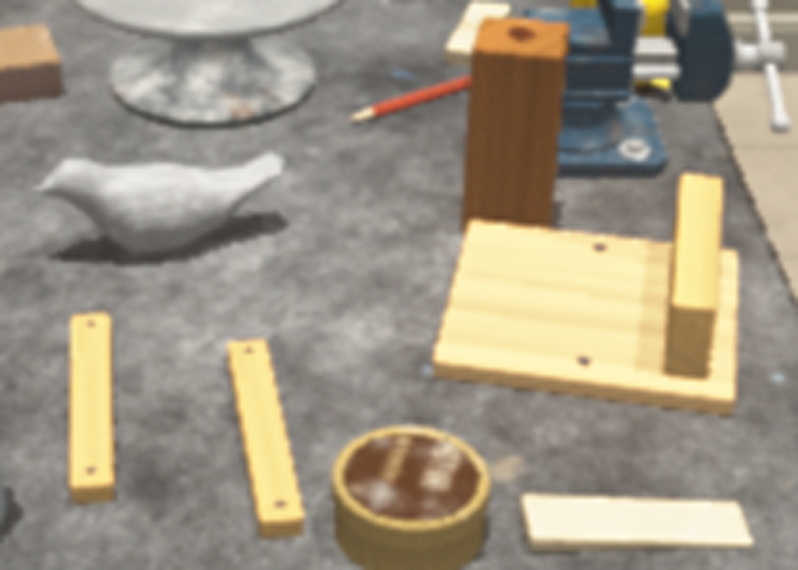

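In these crops the block's top-face dot is at (190,454) in the top view and (522,33) in the side view. Batten top, board corners, strip dots and the bird's beak and tail are all clear in both views, so I can triangulate them.

```bash
python3 - <<'E'
from h import *
np.set_printoptions(precision=4,suppress=True)
T,S=load('top0'),load('side0')
t=lambda u,v:(T,160+(u+.5)/3.3-.5,130+(v+.5)/3.3-.5)
s=lambda u,v:(S,205+(u+.5)/3.8-.5,140+(v+.5)/3.8-.5)
P={'blk dot':((190,454),(522,33)),
'blk farL':((163,408),(563,56)),'blk farR':((240,432),(470,53)),'blk nearR':((222,498),(482,18)),'blk nearL':((146,482),(568,22)),
'bat farL':((88,186),(717,308)),'bat farR':((124,200),(672,303)),'bat nearR':((70,390),(680,175)),'bat nearL':((37,382),(722,177)),
'brd farR':((297,235),(435,362)),'brd nearR':((247,432),(468,222)),'brd nailN':((144,386),(599,247)),'brd nailF':((186,229),(585,360)),
's1far':((410,78),(280,504)),'s1near':((433,246),(249,351)),'s2far':((537,113),(91,470)),'s2near':((554,284),(91,324)),
'beak':((618,399),(38,188)),'tail':((410,460),(283,162))}
r={}
for k,(a,b) in P.items():
    p,e=tri(t(*a),s(*b)); r[k]=p; print(k,p,round(e[0]*1000,1))
ang=lambda a,b:np.degrees(np.arctan2(*(a-b)[1::-1]))
print('board x dir',ang(r['brd farR'],r['brd nearR']),ang(r['bat farL'],r['bat nearL']),ang(r['bat farR'],r['bat nearR']),'blk',ang(r['blk farL'],r['blk nearL']),ang(r['blk farR'],r['blk nearR']))
print('s1',ang(r['s1far'],r['s1near']),(r['s1far']+r['s1near'])/2,'s2',ang(r['s2far'],r['s2near']),(r['s2far']+r['s2near'])/2,'bird',ang(r['beak'],r['tail']),(r['beak']+r['tail'])/2)
print('batc',sum(r['bat '+k] for k in('farL','farR','nearL','nearR'))/4)
E
```

```text
blk dot [0.4213 0.0354 0.1226] 0.9
blk farL [0.4486 0.0538 0.1219] 1.7
blk farR [0.4353 0.0063 0.1173] 0.7
blk nearR [0.3956 0.0157 0.1198] 1.1
blk nearL [0.4043 0.062  0.1213] 1.8
bat farL [0.5966 0.1163 0.0598] 0.1
bat farR [0.5886 0.0945 0.057 ] 1.9
bat nearR [0.4629 0.1221 0.0568] 1.0
bat nearL [0.4676 0.1436 0.0583] 1.3
brd farR [ 0.5757 -0.0177  0.0116] 1.6
brd nearR [0.4405 0.0105 0.0126] 0.6
brd nailN [0.4697 0.0809 0.0143] 0.9
brd nailF [0.5776 0.0579 0.0146] 1.5
s1far [ 0.6883 -0.094   0.0135] 0.6
s1near [ 0.5698 -0.1119  0.0137] 0.9
s2far [ 0.6653 -0.1828  0.0137] 0.7
s2near [ 0.5454 -0.1954  0.0132] 0.6
beak [ 0.465  -0.2324  0.049 ] 1.9
tail [ 0.4231 -0.0973  0.0421] 2.0
board x dir -11.786245024996834 -11.951404478707635 -12.36769330510432 blk -10.569110699771695 -13.333915089073555
s1 8.553003897896593 [ 0.629  -0.103   0.0136] s2 6.015513841595091 [ 0.6053 -0.1891  0.0135] bird -72.74913250101594 [ 0.4441 -0.1648  0.0456]
batc [0.5289 0.1191 0.058 ]
```

```bash
python3 - <<'E'
from h import *
np.set_printoptions(precision=3,suppress=True)
T,S=load('top0'),load('side0')
for z in(.01,.06,.1,.13): print(z,'plate',onz(T,195,290,z),'body',onz(T,178,293,z),onz(T,215,293,z))
for x in(.3,.34,.37):
  for uv in((368,136),(380,131),(355,133)):
    o,d=ray(S,*uv); print(x,uv,o+d*(x-o[0])/d[0])
a=cv2.resize(T['frame'][255:375,125:275],None,fx=2.6,fy=2.6,interpolation=2); b=cv2.resize(S['frame'][120:200,300:420],None,fx=3.3,fy=3.3,interpolation=2)
c=np.zeros((312,390+396,3),np.uint8); c[:312,:390]=a; c[:264,390:]=b; cv2.imwrite('pics/vise.png',c)
E
```

```text
0.01 plate [0.374 0.094 0.01 ] body [0.367 0.131 0.01 ] [0.369 0.05  0.01 ]
0.06 plate [0.375 0.086 0.06 ] body [0.368 0.121 0.06 ] [0.37  0.044 0.06 ]
0.1 plate [0.376 0.08  0.1  ] body [0.369 0.113 0.1  ] [0.371 0.039 0.1  ]
0.13 plate [0.376 0.075 0.13 ] body [0.37  0.108 0.13 ] [0.371 0.036 0.13 ]
0.3 (368, 136) [0.3   0.111 0.097]
0.3 (380, 131) [0.3   0.138 0.11 ]
0.3 (355, 133) [0.3   0.08  0.105]
0.34 (368, 136) [0.34  0.104 0.115]
0.34 (380, 131) [0.34  0.129 0.127]
0.34 (355, 133) [0.34  0.074 0.122]
0.37 (368, 136) [0.37  0.098 0.128]
0.37 (380, 131) [0.37  0.122 0.14 ]
0.37 (355, 133) [0.37  0.069 0.135]
```

View pics/vise.png

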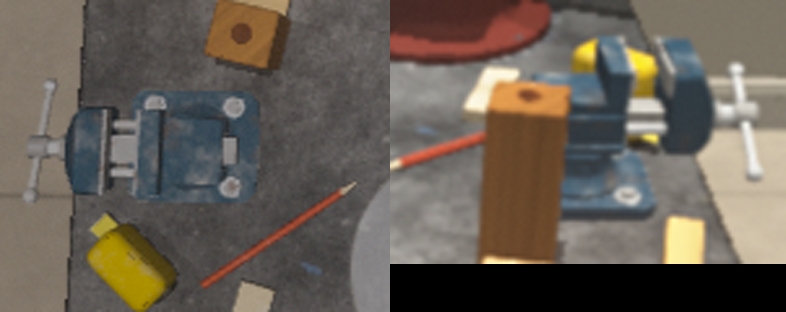

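The vise's tall jaws lie at y > 0.09 and its anvil ends at x ≈ 0.35, so a closed finger fits behind the block at z 0.09. Moving over.

Call:
play_rows([
  [[0.014,-0.04,0,0,0,0.5,0],[0.014,-0.04,0,0,0,0.5,0],[0.014,-0.04,0,0,0,0.5,0],[0.014,-0.04,0,0,0,0.5,0],[0.014,-0.04,0,0,0,0.5,0],[0.014,-0.04,0,0,0,0.5,0],[0.014,-0.04,0,0,0,0.5,0],[0.014,-0.04,0,0,0,0.5,0],[0.014,-0.04,0,0,0,0.5,0],[0.014,-0.04,0,0,0,0.5,0]],
])

```text
time: 1.1
tool_pos: [0.3281, 0.1944, 0.2309]
tool_rot: [0.0, 0.109, 0.994, -0.0]
contact_force: [0.2, -0.1, -0.4]
gripper_width: 0.002
grasp_force: 0.0
```

Call:
play_rows([
  [[0.014,-0.04,0,0,0,0.5,0],[0.013,-0.04,0,0,0,0,0],[0.013,-0.04,0,0,0,0,0],[0.013,-0.032,0,0,0,0,0],[0,0,0,0,0,0,0]],
])

```text
time: 1.6
tool_pos: [0.3817, 0.041, 0.2309]
tool_rot: [-0.0, 0.108, 0.994, -0.0]
contact_force: [0.5, 0.4, 0.2]
gripper_width: 0.0
grasp_force: 0.0
```

Call:
play_rows([
  [[-0.003,0,-0.03,0,0,0,0],[0,0,-0.03,0,0,0,0],[0,0,-0.03,0,0,0,0],[0,0,-0.025,0,0,0,0],[0,0,-0.02,0,0,0,0],[0,0,0,0,0,0,0]],
])

```text
time: 2.2
tool_pos: [0.3751, 0.045, 0.0927]
tool_rot: [-0.004, 0.104, 0.995, 0.0]
contact_force: [-0.2, 0.2, 0.3]
gripper_width: -0.004
grasp_force: 0.0
```

Call:
play_rows([
  [[0.008,-0.0017,0,0,0,0,0],[0.008,-0.0017,0,0,0,0,0],[0.008,-0.0017,0,0,0,0,0],[0.008,-0.0017,0,0,0,0,0],[0.008,-0.0017,0,0,0,0,0],[0.006,-0.0012,0,0,0,0,0],[0.006,-0.0012,0,0,0,0,0],[0,0,0,0,0,0,0]],
])

```text
time: 3.0
tool_pos: [0.4308, 0.0329, 0.0964]
tool_rot: [0.0, 0.105, 0.994, -0.0]
contact_force: [-0.2, 1.2, -0.3]
gripper_width: -0.0
grasp_force: 0.0
```

```bash
python3 - <<'E'
from h import *
f=grab('side','s1'); a=f['frame'][120:260,270:430]; cv2.imwrite('pics/s1c.png',cv2.resize(a,None,fx=3,fy=3))
E
```

```text
(no output)
```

View pics/s1c.png

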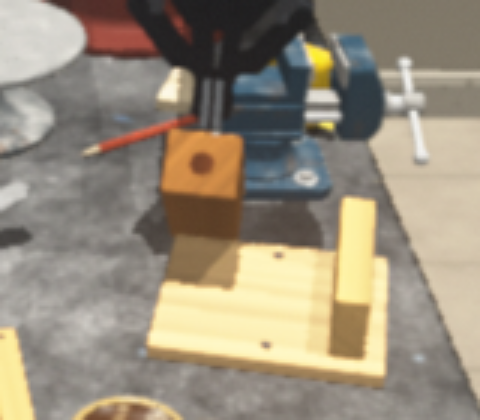

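The block is tilting straight toward the board (top face around (203,160) in the crop). It isn't past balance yet, so I'll push further.

Call:
play_rows([
  [[0.006,-0.0012,0,0,0,0,0],[0.006,-0.0012,0,0,0,0,0],[0.006,-0.0012,0,0,0,0,0],[0.006,-0.0012,0,0,0,0,0],[0,0,0,0,0,0,0],[0,0,0,0,0,0,0],[0,0,0.04,0,0,0,0],[0,0,0.04,0,0,0,0],[0,0,0.04,0,0,0,0],[0,0,0.04,0,0,0,0]],
])

```text
time: 4.05
tool_pos: [0.4536, 0.0284, 0.2577]
tool_rot: [-0.0, 0.105, 0.995, 0.0]
contact_force: [0.8, -0.1, 0.2]
gripper_width: -0.002
grasp_force: 0.0
```

```bash
python3 - <<'E'
from h import *
f=grab('side','s2'); g=grab('top','t2')
a=cv2.resize(f['frame'][120:260,270:430],None,fx=2.4,fy=2.4,interpolation=2); b=cv2.resize(g['frame'][170:310,150:310],None,fx=2.4,fy=2.4,interpolation=2)
cv2.imwrite('pics/c2.png',np.hstack([a,b]))
E
```

```text
(no output)
```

View pics/c2.png

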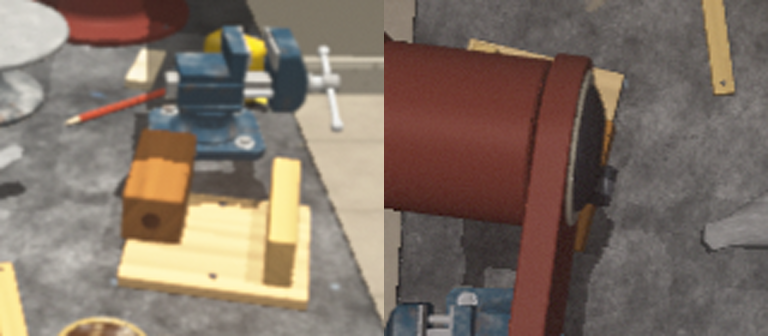

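The block lies flat on the board, dot end toward the camera (dot at (151,221) in the left half), and the arm hides it from the top camera. I'll fit its pose from its silhouette in the side picture, and send the arm over to strip 1.

```bash
cat > fit.py <<'E'
from h import *
from scipy.optimize import minimize
from itertools import product
np.set_printoptions(precision=4,suppress=True)
BC=np.array([.5234,.0692]);TH=np.radians(-12.);EX=np.array([np.cos(TH),np.sin(TH)]);EY=np.array([-EX[1],EX[0]])
def tob(p): d=np.array(p)[:2]-BC; return np.array([d@EX,d@EY])
def tow(b): return BC+b[0]*EX+b[1]*EY
def sil(f,x,y,yaw,L,W,z0,z1,k=4):
    R=np.array([[np.cos(yaw),-np.sin(yaw)],[np.sin(yaw),np.cos(yaw)]])
    pts=np.array([proj(f,[*(np.array([x,y])+R@[a*L/2,b*W/2]),z]) for a,b,z in product((-1,1),(-1,1),(z0,z1))])
    m=np.zeros((420*k,560*k),np.uint8); cv2.fillConvexPoly(m,cv2.convexHull(((pts+.5)*k).astype(np.float32)).astype(int),1); return cv2.resize(m.astype(np.float32),(560,420),interpolation=cv2.INTER_AREA)
def fit(f,mask,p0,L,W,z0,z1):
    def c(p):
        s=sil(f,p[0],p[1],p[2],L,W,z0,z1); return -np.minimum(s,mask).sum()/np.maximum(s,mask).sum()
    best=None
    for s in (.006,.004):
        r=minimize(c,p0,method='Nelder-Mead',options=dict(initial_simplex=np.array([p0]+[np.array(p0)+np.eye(3)[i]*[s,s,.06][i] for i in range(3)]),xatol=1e-4,fatol=1e-5)); p0=r.x
    return r.x,r.fun
E
python3 - <<'E'
from fit import *
f=load('s2'); hsv=cv2.cvtColor(f['frame'],cv2.COLOR_BGR2HSV); H,S,V=cv2.split(hsv)
for uv in((333,185),(322,205),(329,191),(350,215)): print(uv,hsv[uv[1],uv[0]])
m=((H>4)&(H<16)&(S>140)).astype(np.uint8); n,l,st,_=cv2.connectedComponentsWithStats(m[:,:])
k=l[185,333]; mask=cv2.morphologyEx((l==k).astype(np.uint8),cv2.MORPH_CLOSE,np.ones((7,7))); print(st[k])
c=tow((-.03,-.054)); p,v=fit(f,mask.astype(np.float32),[*c,TH],.12,.05,.012,.057)
print(p,v,'board',tob(p),np.degrees(p[2]-TH))
E
```

```text
(333, 185) [ 14 163 161]
(322, 205) [ 13 151 108]
(329, 191) [ 15 164 221]
(350, 215) [ 24  82 250]
[321 174  30  47 857]
[ 0.4652  0.0259 -0.1867] -0.7705246806144714 board [-0.048  -0.0544] 1.3053367372565388
```

Call:
play_rows([
  [[0.025,-0.019,0,0,0,3,0.5],[0.025,-0.019,0,0,0,3,0.5],[0.025,-0.019,-0.02,0,0,3,0.5],[0.025,-0.019,-0.02,0,0,3,0.5],[0.025,-0.019,-0.02,0,0,3,0.5],[0.025,-0.019,-0.03,0,0,3,0.5],[0.025,-0.017,-0.03,0,0,3,0.5],[0,0,-0.03,0,0,0,0.5],[0,0,0,0,0,0,0.5]],
])

```text
time: 5.05
tool_pos: [0.6252, -0.102, 0.0994]
tool_rot: [-0.006, -0.078, 0.997, 0.002]
contact_force: [0.0, 0.8, -0.5]
gripper_width: 0.497
grasp_force: 0.0
```

```bash
python3 - <<'E'
from fit import *
f=grab('side','s3'); hsv=cv2.cvtColor(f['frame'],cv2.COLOR_BGR2HSV); H,S,V=cv2.split(hsv)
for hm,sm in((18,120),(20,120),(20,105)):
  m=((H>4)&(H<hm)&(S>sm)).astype(np.uint8); m=cv2.morphologyEx(m,cv2.MORPH_OPEN,np.ones((3,3))); n,l,st,_=cv2.connectedComponentsWithStats(m)
  k=l[185,333]; mask=cv2.morphologyEx((l==k).astype(np.uint8),cv2.MORPH_CLOSE,np.ones((7,7)))
  p,v=fit(f,mask.astype(np.float32),[*tow((-.04,-.054)),TH],.12,.05,.012,.057)
  print(st[k],p,v,'board',tob(p),np.degrees(p[2]-TH))
E
```

```text
[ 321  174   31   48 1163] [ 0.4698  0.0253 -0.1961] -0.9481167793273926 board [-0.0433 -0.054 ] 0.765364210974759
[ 321  174   31   48 1179] [ 0.4698  0.0253 -0.1961] -0.9481167793273926 board [-0.0433 -0.054 ] 0.765364210974759
[ 319  174   78   74 1525] [ 0.4712  0.0251 -0.2017] -0.7635559439659119 board [-0.0419 -0.054 ] 0.4443509291022126
```

Call:
play_rows([
  [[0.004,-0.001,-0.025,0,0,0,0.5],[0,0,-0.025,0,0,0,0.5],[0,0,-0.02,0,0,0,0.5],[0,0,-0.015,0,0,0,0.5],[0,0,-0.01,0,0,0,0.5],[0,0,0,0,0,0,0.5]],
])

```text
time: 5.7
tool_pos: [0.6326, -0.1034, 0.0108]
tool_rot: [-0.001, -0.078, 0.997, 0.0]
contact_force: [-0.0, -0.3, 0.3]
gripper_width: 0.501
grasp_force: 0.0
```

Call:
play_rows([
  [[-0.003,0,-0.004,0,0,0,0.5],[0,0,-0.003,0,0,0,0.5],[0,0,0,0,0,0,0.1],[0,0,0,0,0,0,0.1],[0,0,0,0,0,0,0.1],[0,0,0,0,0,0,0.1]],
])

```text
time: 6.3
tool_pos: [0.6307, -0.1039, 0.005]
tool_rot: [0.001, -0.078, 0.997, -0.0]
contact_force: [0.8, -0.5, 2.9]
gripper_width: 0.207
grasp_force: 60.2
```

Call:
play_rows([
  [[0,0,0.03,0,0,0,0.1],[0,0,0.04,0,0,7.0,0.1],[-0.012,0.019,0.04,0,0,8,0.1],[-0.012,0.019,0.03,0,0,8,0.1],[-0.013,0.021,0,0,0,8,0.1],[-0.013,0.021,0,0,0,8,0.1],[-0.013,0.021,0,0,0,8,0.1],[-0.013,0.021,0,0,0,8,0.1],[-0.013,0.021,0,0,0,8,0.1],[-0.013,0.021,0,0,0,6,0.1]],
])

```text
time: 7.3
tool_pos: [0.5273, 0.0611, 0.144]
tool_rot: [-0.0, -0.631, 0.776, 0.0]
contact_force: [-0.3, 0.8, -0.6]
gripper_width: 0.209
grasp_force: 59.8
```

Call:
play_rows([
  [[0,0.005,-0.01,0,0,0,0.1],[-0.003,0.004,-0.01,0,0,0,0.1],[0,0,0,0,0,0,0.1],[0,0,0,0,0,0,0.1]],
])

```text
time: 7.7
tool_pos: [0.525, 0.0687, 0.1234]
tool_rot: [-0.001, -0.629, 0.778, 0.0]
contact_force: [0.2, -0.2, 0.5]
gripper_width: 0.209
grasp_force: 59.8
```

```bash
python3 - <<'E'
from fit import *
s=manip.state(); q=s['tool_rot']; from scipy.spatial.transform import Rotation as Ro
R=Ro.from_quat(np.r_[q[1:],q[0]]).as_matrix(); print('tool y ang',np.degrees(np.arctan2(R[1,1],R[0,1])),s['tool_pos'],tob(s['tool_pos']),s['joint_pos'],s['grasp_force'])
E
```

```text
tool y ang 167.9034278173031 [0.525  0.0687 0.1234] [ 0.0017 -0.0001] [-0.0103 -0.0828  1.9327 -0.0003  1.2932 -2.9407] 59.802600145339966
```

Call:
play_rows([
  [[0,0,-0.02,0,0,0,0.1],[0,0,-0.02,0,0,0,0.1],[0,0,-0.01,0,0,0,0.1],[0,0,-0.006,0,0,0,0.1],[0,0,-0.003,0,0,0,0.1],[0,0,0,0,0,0,0.1],[0,0,0,0,0,0,0.1]],
])

```text
time: 8.4
tool_pos: [0.5258, 0.0692, 0.0662]
tool_rot: [0.001, -0.629, 0.777, -0.0]
contact_force: [-0.1, -0.2, -0.5]
gripper_width: 0.206
grasp_force: 59.8
```

Call:
play_rows([
  [[0,0,-0.002,0,0,0,0.1],[0,0,-0.001,0,0,0,0.1],[0,0,-0.001,0,0,0,0.1],[0,0,0,0,0,0,0.1]],
])

```text
time: 8.8
tool_pos: [0.5254, 0.0693, 0.062]
tool_rot: [0.0, -0.629, 0.777, -0.0]
contact_force: [-2.0, -0.5, 3.7]
gripper_width: 0.21
grasp_force: 60.3
```

Call:
play_rows([
  [[0,0,0,0,0,0,0.4],[0,0,0,0,0,0,0.5],[0,0,0,0,0,0,0.5],[0,0,0,0,0,0,0.5],[0,0,0.02,0,0,0,0.5],[0,0,0.03,0,0,0,0.5],[0,0,0.04,0,0,0,0.5],[0,0,0,0,0,0,0.5]],
])

```text
time: 9.6
tool_pos: [0.5291, 0.0693, 0.158]
tool_rot: [0.005, -0.629, 0.777, -0.004]
contact_force: [0.5, -0.2, 1.0]
gripper_width: 0.501
grasp_force: 0.0
```

```bash
python3 - <<'E'
from fit import *
S=load('side0');T=load('top0')
print('base front',onz(S,185,284,0),'L',onz(S,167,275,.01),'R',onz(S,204,272,.01)); print('top-view body',onz(T,350,157,.1),'head R',tri((T,353,134),(S,193,195)),'shoulder',tri((T,339,155),(S,203,235)))
E
```

```text
base front [ 0.7048 -0.2538  0.    ] L [ 0.6933 -0.2861  0.01  ] R [ 0.6848 -0.2232  0.01  ]
top-view body [ 0.6595 -0.2334  0.1   ] head R (array([ 0.6875, -0.2269,  0.1686]), [np.float64(0.0016602221239942025), np.float64(0.0016602221239943437)]) shoulder (array([ 0.6698, -0.2169,  0.0785]), [np.float64(0.003880972168313045), np.float64(0.00388097216831304)])
```

Call:
play_rows([
  [[0.008,-0.026,0,0,0,-7,0.5],[0.008,-0.026,0,0,0,-7,0.5],[0.008,-0.026,0,0,0,-7,0.5],[0.008,-0.026,0,0,0,-7,0.5],[0.008,-0.026,0,0,0,-8,0.5],[0.008,-0.026,0,0,0,-8,0.5],[0.008,-0.026,0,0,0,-7,0.5],[0.008,-0.026,0,0,0,-7,0.5],[0,0,0,0,0,-7,0.5],[0,0,0,0,0,-7,0.5]],
])

```text
time: 10.6
tool_pos: [0.589, -0.1397, 0.1504]
tool_rot: [-0.0, -0.049, 0.999, 0.0]
contact_force: [-0.1, -0.3, -0.1]
gripper_width: 0.505
grasp_force: 0.0
```

The spray bottle stands close to strip 2's far half, so I'll grip that strip 30 mm nearer the robot than its middle.

Call:
play_rows([
  [[-0.007,-0.026,0,0,0,0.4,0.5],[-0.007,-0.026,-0.02,0,0,0,0.5],[0,0,-0.03,0,0,0,0.5],[0,0,-0.03,0,0,0,0.5],[0,0,-0.03,0,0,0,0.5],[0,0,-0.02,0,0,0,0.5],[0,0,0,0,0,0,0.5],[0,0,0,0,0,0,0.5]],
])

```text
time: 11.4
tool_pos: [0.575, -0.1907, 0.021]
tool_rot: [-0.0, -0.056, 0.998, 0.0]
contact_force: [-0.1, 0.3, 0.3]
gripper_width: 0.503
grasp_force: 0.0
```

Call:
play_rows([
  [[0,-0.001,-0.01,0,0,0,0.5],[0,0,-0.005,0,0,0,0.5],[0,0,0,0,0,0,0.5],[0,0,0,0,0,0,0.1],[0,0,0,0,0,0,0.1],[0,0,0,0,0,0,0.1],[0,0,0,0,0,0,0.1]],
])

```text
time: 12.1
tool_pos: [0.5757, -0.1919, 0.007]
tool_rot: [0.001, -0.056, 0.998, -0.0]
contact_force: [0.1, -0.1, 2.4]
gripper_width: 0.203
grasp_force: 59.0
```

Call:
play_rows([
  [[0,0,0.03,0,0,0,0.1],[0,0,0.04,0,0,0,0.1],[-0.01,0.02,0.04,0,0,8,0.1],[-0.012,0.028,0.03,0,0,8,0.1],[-0.012,0.028,0,0,0,8,0.1],[-0.012,0.028,0,0,0,8,0.1],[-0.013,0.028,0,0,0,8,0.1],[-0.013,0.028,0,0,0,8,0.1],[-0.013,0.028,0,0,0,8,0.1],[-0.013,0.028,0,0,0,8,0.1]],
])

```text
time: 13.1
tool_pos: [0.4762, 0.0253, 0.146]
tool_rot: [-0.0, -0.579, 0.816, 0.0]
contact_force: [1.2, 0.2, -0.7]
gripper_width: 0.205
grasp_force: 58.8
```

Call:
play_rows([
  [[-0.011,0.027,0,0,0,7.5,0.1],[0,0,-0.01,0,0,0,0.1],[0,0,0,0,0,0,0.1],[0,0,0,0,0,0,0.1]],
])

```text
time: 13.5
tool_pos: [0.466, 0.0508, 0.1358]
tool_rot: [-0.0, -0.628, 0.778, 0.0]
contact_force: [-1.0, 0.2, -0.4]
gripper_width: 0.202
grasp_force: 58.8
```

```bash
cat > st.py <<'E'
from fit import *
from scipy.spatial.transform import Rotation as Ro
s=manip.state(); q=s['tool_rot']; R=Ro.from_quat(np.r_[q[1:],q[0]]).as_matrix(); print('tool y ang',np.degrees(np.arctan2(R[1,1],R[0,1])),s['tool_pos'],tob(s['tool_pos']),s['joint_pos'],s['grasp_force'])
E
python3 st.py; python3 -c "
from h import *
f=grab('side','s4'); cv2.imwrite('pics/s4c.png',cv2.resize(f['frame'][130:250,270:430],None,fx=4,fy=4,interpolation=2))"
```

```text
tool y ang 167.79781039055 [0.466  0.0508 0.1358] [-0.0523 -0.03  ] [-0.0503 -0.2551  2.0613 -0.0003  1.3364 -2.9788] 58.78878057003021
```

View pics/s4c.png

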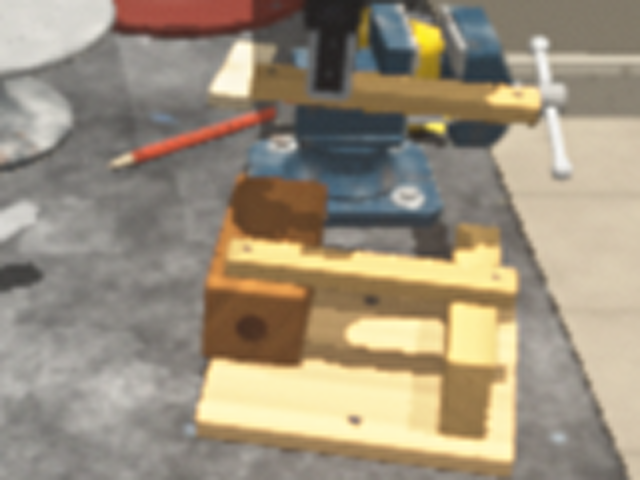

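Strip 1 lies level across block and batten (dots at (250,249) and (495,278) in the crop). Strip 2 is held level behind it.

```bash
python3 - <<'E'
from fit import *
f=load('s4')
for n,z,a in(('s1',.069,((250,249),(495,278))),('held',.1478,((268,70),(519,93)))):
  w=[onz(f,270+(u+.5)/4-.5,130+(v+.5)/4-.5,z) for u,v in a]; b=[tob(x) for x in w]; d=b[1]-b[0]; print(n,b,(b[0]+b[1])/2,np.linalg.norm(d),np.degrees(np.arctan2(d[1],d[0])))
E
```

```text
s1 [array([-0.0019, -0.0595]), array([0.0002, 0.0594])] [-0.0009 -0.    ] 0.11898023808871998 88.95969476266102
held [array([-0.0426, -0.0603]), array([-0.0421,  0.0601])] [-0.0423 -0.0001] 0.12038689092357963 89.72729167941453
```

Call:
play_rows([
  [[0,0,-0.02,0,0,0,0.1],[0,0,-0.02,0,0,0,0.1],[0,0,-0.015,0,0,0,0.1],[0,0,-0.008,0,0,0,0.1],[0,0,-0.004,0,0,0,0.1],[0,0,0,0,0,0,0.1],[0,0,0,0,0,0,0.1]],
])

```text
time: 14.25
tool_pos: [0.4669, 0.0511, 0.0702]
tool_rot: [0.001, -0.628, 0.778, -0.0]
contact_force: [0.6, 0.1, -0.2]
gripper_width: 0.206
grasp_force: 58.8
```

Call:
play_rows([
  [[0,0,-0.003,0,0,0,0.1],[0,0,-0.002,0,0,0,0.1],[0,0,-0.001,0,0,0,0.1],[0,0,0,0,0,0,0.1]],
])

```text
time: 14.65
tool_pos: [0.4664, 0.0513, 0.064]
tool_rot: [0.0, -0.629, 0.778, -0.0]
contact_force: [-2.8, -0.0, 4.8]
gripper_width: 0.206
grasp_force: 59.3
```

Call:
play_rows([
  [[0,0,0,0,0,0,0.35],[0,0,0,0,0,0,0.4],[0,0,0,0,0,0,0.4],[0,0,0,0,0,0,0.4],[0,0,0.02,0,0,0,0.4],[0,0,0.03,0,0,0,0.4],[0,0,0.04,0,0,0,1],[0,0,0,0,0,0,1]],
])

```text
time: 15.45
tool_pos: [0.47, 0.0511, 0.1597]
tool_rot: [0.004, -0.629, 0.778, -0.004]
contact_force: [-0.0, -0.6, 0.7]
gripper_width: 0.725
grasp_force: 0.0
```

```bash
python3 - <<'E'
from fit import *
f=load('top0'); g=cv2.cvtColor(f['frame'],cv2.COLOR_BGR2GRAY); m=(g>105).astype(np.uint8); m[:240]=0;m[285:]=0;m[:,:275]=0;m[:,360:]=0
n,l,st,c=cv2.connectedComponentsWithStats(m); k=1+st[1:,4].argmax(); print(st[k])
v,u=np.nonzero(l==k); P=np.array([onz(f,a,b,.025)[:2] for a,b in zip(u,v)])
d=np.array([.296,-.955]); n_=np.array([.955,.296]); c0=np.array([.4441,-.1648]); s=(P-c0)@d; w=(P-c0)@n_; print('s',s.min(),s.max())
for a in range(-60,71,10):
  k=np.abs(s*1000-a)<2; print(a,w[k].min(),w[k].max())
f=load('side0'); g=cv2.cvtColor(f['frame'],cv2.COLOR_BGR2GRAY)
print(g[175:212:3,215:285:5])
E
```

```text
[284 242  63  32 979]
s -0.06862823757551728 0.0750610037254783
-60 -0.011562398995393495 0.017389883427284935
-50 -0.010424383227144037 0.03571499796262923
-40 -0.012842265904253856 0.04234538260358204
-30 -0.013785693076791563 0.04990171282486512
-20 -0.01681109671284238 0.01758658579681388
-10 -0.019232355814388855 0.01997286844644111
0 -0.020180224390742765 0.02114796835277107
10 -0.01991690388486469 0.020824496864052636
20 -0.018782928491390894 0.02200203448454747
30 -0.014952879671864757 0.01745880652257425
40 -0.009021400482438739 0.014415604013976608
50 -0.008751729488945502 0.011371082908758474
60 -0.0069944633750540705 0.008934516059008524
70 -0.0010336038480827554 0.003782160915143852
[[140 138 137 127 123 137 135 155 135 148 153 147 148 140]
 [121 133 154 126 138 131 149 155 150 159 150 152 142 149]
 [120 139 164 133 134 130 143 144 148 159 144 141 221 134]
 [128 199 220 212 211 218 228 224 214 182 203 229 227 152]
 [141 186 179 196 227 235 231 231 226 232 229 232 167 180]
 [147 107 133 173 216 219 211 209 207 214 219 161 154 163]
 [143 148 100 119 170 205 195 189 190 174 167 146 153 155]
 [164 156 145  99 134 169 175 173 145 130  99 110  97 143]
 [165 161 146 107 101 132 130 134 115  98  68  66  82 120]
 [153 149 116 106  99 102  97 100  96  66  72 101 168 159]
 [127 114  66  64  60  94  92  81  70 103 164 175 180 164]
 [137 109  83  73  63  71  69  99 140 177 176 185 155 153]
 [116 142 132 139 129 162 155 150 156 149 180 166 144 136]]
```

Call:
play_rows([
  [[-0.001,-0.012,0,0,0,-8.4,1],[-0.001,-0.012,0,0,0,-8.4,1],[-0.001,-0.012,0,0,0,-8.4,1],[-0.001,-0.012,0,0,0,-8.4,1],[-0.001,-0.012,0,0,0,-8.4,1],[-0.001,-0.012,0,0,0,-8.4,1],[-0.001,-0.012,0,0,0,-8.4,1],[-0.001,-0.012,0,0,0,-8.4,1],[-0.001,-0.012,0,0,0,-8.4,1],[-0.001,-0.012,0,0,0,-8.4,1]],
])

```text
time: 16.45
tool_pos: [0.4558, -0.0691, 0.1527]
tool_rot: [-0.0, 0.056, 0.998, 0.0]
contact_force: [0.4, -0.2, 0.4]
gripper_width: 1.004
grasp_force: 0.0
```

Call:
play_rows([
  [[-0.001,-0.012,0,0,0,-8.4,1],[-0.001,-0.012,0,0,0,-8.4,1],[-0.001,-0.012,0,0,0,-8.4,1],[-0.001,-0.012,0,0,0,-8.4,1],[-0.001,-0.012,0,0,0,-8.4,1],[-0.001,-0.012,0,0,0,-8.4,1],[-0.002,-0.012,0,0,0,-8.4,1],[-0.002,-0.012,0,0,0,-8.0,1],[0,0,0,0,0,0,1]],
])

```text
time: 17.35
tool_pos: [0.4458, -0.1655, 0.1528]
tool_rot: [-0.0, 0.595, 0.804, -0.0]
contact_force: [-0.2, 0.5, -0.7]
gripper_width: 0.999
grasp_force: 0.0
```

```bash
python3 st.py; python3 -c "
from fit import *
f=grab('side','s5'); 
x=cv2.resize(f['frame'][130:250,270:430],None,fx=2.5,fy=2.5,interpolation=2)
w=grab('wrist','w5')['frame']; w=cv2.resize(w,(400,300),interpolation=cv2.INTER_AREA)
cv2.imwrite('pics/c5.png',np.hstack([x,w]))"
```

```text
tool y ang 16.996059695210903 [ 0.4458 -0.1655  0.1528] [-0.0271 -0.2457] [-0.512  -0.255   2.0317 -0.0002  1.3655 -0.8086] 0.0
```

View pics/c5.png

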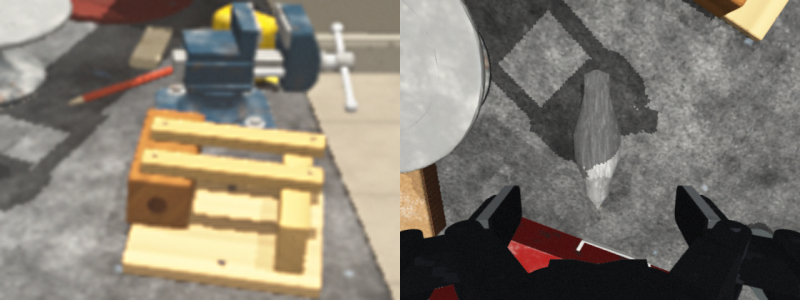

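Both strips lie across block and batten, parallel, and the bird sits centred between the fingers in the wrist view (598,135 between fingers at 520 and 680). Lowering to grip it.

Call:
play_rows([
  [[0,-0.004,-0.03,0,0,0,1],[0,0,-0.03,0,0,0,1],[0,0,-0.03,0,0,0,1],[0,0,-0.025,0,0,0,1],[0,0,-0.018,0,0,0,1],[0,0,-0.012,0,0,0,1],[0,0,0,0,0,0,1],[0,0,0,0,0,0,1]],
])

```text
time: 18.25
tool_pos: [0.4466, -0.1687, 0.0088]
tool_rot: [0.0, 0.594, 0.805, 0.0]
contact_force: [-0.2, -0.3, 0.2]
gripper_width: 0.999
grasp_force: 0.0
```

Call:
play_rows([
  [[0,0,-0.003,0,0,0,1],[0,0,0,0,0,0,0.7],[0,0,0,0,0,0,0.4],[0,0,0,0,0,0,0.3],[0,0,0,0,0,0,0.3],[0,0,0,0,0,0,0.3],[0,0,0,0,0,0,0.3]],
])

```text
time: 18.95
tool_pos: [0.4469, -0.1691, 0.0064]
tool_rot: [0.001, 0.594, 0.804, 0.0]
contact_force: [-0.8, 1.0, 5.2]
gripper_width: 0.58
grasp_force: 62.8
```

Call:
play_rows([
  [[0,0,0.02,0,0,0,0.3],[0,0,0.03,0,0,0,0.3],[0,0,0.04,0,0,0,0.3],[0,0,0.04,0,0,0,0.3],[0,0,0.02,0,0,0,0.3],[0,0,0,0,0,0,0.3]],
])

```text
time: 19.55
tool_pos: [0.448, -0.1698, 0.1588]
tool_rot: [0.004, 0.594, 0.804, 0.0]
contact_force: [-0.0, -0.7, -2.5]
gripper_width: 0.581
grasp_force: 63.6
```

```bash
python3 st.py; python3 - <<'E'
from fit import *
f=load('s5')
for n,a in(('s2',((155,125),(309,142))),('s1',((151,158),(317,177)))):
  b=[tob(onz(f,270+(u+.5)/2.5-.5,130+(v+.5)/2.5-.5,.069)) for u,v in a]; d=b[1]-b[0]; print(n,(b[0]+b[1])/2,np.linalg.norm(d),np.degrees(np.arctan2(d[1],d[0])))
# refine: dark dots near those pixels
g=cv2.resize(cv2.cvtColor(f['frame'],cv2.COLOR_BGR2GRAY)[130:250,270:430],None,fx=2.5,fy=2.5,interpolation=2)
for u,v in((155,125),(309,142),(151,158),(317,177)):
  w=g[v-6:v+7,u-9:u+10]; i=np.unravel_index(w.argmin(),w.shape); print((u-9+i[1],v-6+i[0]),w.min(),w.max())
E
```

```text
tool y ang 17.08140185696554 [ 0.448  -0.1698  0.1588] [-0.024  -0.2494] [-0.5177 -0.2572  2.023  -0.      1.3686 -0.8158] 63.562001497484744
s2 [-0.0504 -0.004 ] 0.12517555965511795 89.23269738454704
s1 [0.0035 0.0012] 0.12831027662177544 89.45749501306177
(np.int64(151), np.int64(131)) 145 240
(np.int64(303), np.int64(148)) 125 240
(np.int64(142), np.int64(164)) 141 238
(np.int64(326), np.int64(183)) 122 239
```

Separation is about 54 mm with its middle near board x -0.026, and the bird is held (2.2–2.5 N). Carrying it over.

Call:
play_rows([
  [[0.005,0.024,0,0,0,6,0.3],[0.005,0.024,0,0,0,6,0.3],[0.005,0.024,0,0,0,6,0.3],[0.005,0.024,0,0,0,6,0.3],[0.005,0.024,0,0,0,6,0.3],[0.005,0.024,0,0,0,6,0.3],[0.005,0.025,0,0,0,6,0.3],[0.005,0.025,0,0,0,6,0.3],[0.005,0.025,0,0,0,6,0.3],[0.004,0.025,0,0,0,7,0.3]],
])

```text
time: 20.55
tool_pos: [0.4936, 0.0763, 0.1521]
tool_rot: [-0.002, 0.101, 0.995, -0.0]
contact_force: [0.4, -0.3, -1.8]
gripper_width: 0.579
grasp_force: 63.6
```

Call:
play_rows([
  [[0,0,-0.02,0,0,0,0.3],[0,0,-0.02,0,0,0,0.3],[0,0,-0.01,0,0,0,0.3],[0,0,0,0,0,0,0.3],[0,0,0,0,0,0,0.3]],
])

```text
time: 21.05
tool_pos: [0.4948, 0.0751, 0.1047]
tool_rot: [-0.001, 0.104, 0.995, -0.0]
contact_force: [0.7, 0.0, -2.2]
gripper_width: 0.581
grasp_force: 63.6
```

```bash
python3 st.py
```

```text
tool y ang 78.05776040549878 [0.4948 0.0751 0.1047] [-0.0292 -0.0002] [ 0.0018 -0.1335  2.0129 -0.      1.2634 -1.3606] 63.55261852266267
```

Call:
play_rows([
  [[0.001,0,-0.01,0,0,0,0.3],[0,0,-0.008,0,0,0,0.3],[0,0,-0.005,0,0,0,0.3],[0,0,-0.002,0,0,0,0.3],[0,0,-0.001,0,0,0,0.3],[0,0,-0.001,0,0,0,0.3],[0,0,0,0,0,0,0.3]],
])

```text
time: 21.75
tool_pos: [0.4963, 0.0753, 0.0784]
tool_rot: [0.0, 0.104, 0.995, 0.0]
contact_force: [0.9, -0.1, -1.6]
gripper_width: 0.584
grasp_force: 63.5
```

Call:
play_rows([
  [[0,0,-0.001,0,0,0,0.3],[0,0,-0.001,0,0,0,0.3],[0,0,-0.001,0,0,0,0.3],[0,0,0,0,0,0,0.3]],
])

```text
time: 22.15
tool_pos: [0.496, 0.0753, 0.0751]
tool_rot: [-0.0, 0.104, 0.995, -0.0]
contact_force: [0.1, -0.8, -2.3]
gripper_width: 0.581
grasp_force: 63.5
```

Call:
play_rows([
  [[0,0,-0.001,0,0,0,0.3],[0,0,0,0,0,0,0.3]],
])

```text
time: 22.35
tool_pos: [0.4963, 0.0753, 0.0744]
tool_rot: [0.0, 0.104, 0.995, 0.0]
contact_force: [-0.3, 0.4, -1.8]
gripper_width: 0.576
grasp_force: 63.6
```

Call:
play_rows([
  [[0,0,-0.001,0,0,0,0.3],[0,0,0,0,0,0,0.3]],
])

```text
time: 22.55
tool_pos: [0.4969, 0.0752, 0.0742]
tool_rot: [0.001, 0.104, 0.995, -0.0]
contact_force: [0.3, 0.4, 2.6]
gripper_width: 0.579
grasp_force: 64.0
```

Contact (force went from about -2 to +2.6 N). Opening slowly and rising.

Call:
play_rows([
  [[0,0,0,0,0,0,0.65],[0,0,0,0,0,0,0.75],[0,0,0,0,0,0,0.85],[0,0,0,0,0,0,0.85],[0,0,0.01,0,0,0,0.85],[0,0,0.02,0,0,0,0.85],[0,0,0.03,0,0,0,0.85],[0,0,0.04,0,0,0,0.85],[0,0,0.04,0,0,0,0.85],[0,0,0,0,0,0,0.85]],
])

```text
time: 23.55
tool_pos: [0.4999, 0.0754, 0.2217]
tool_rot: [0.007, 0.104, 0.995, 0.001]
contact_force: [0.9, 0.5, 0.7]
gripper_width: 0.851
grasp_force: 0.0
```

```bash
python3 -c "
from fit import *
f=grab('side','s6'); 
x=cv2.resize(f['frame'][110:250,270:430],None,fx=2.5,fy=2.5,interpolation=2)
w=grab('wrist','w6')['frame']; w=cv2.resize(w,(400,350),interpolation=cv2.INTER_AREA)
cv2.imwrite('pics/c6.png',np.hstack([x,w]))"
```

```text
(no output)
```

View pics/c6.png

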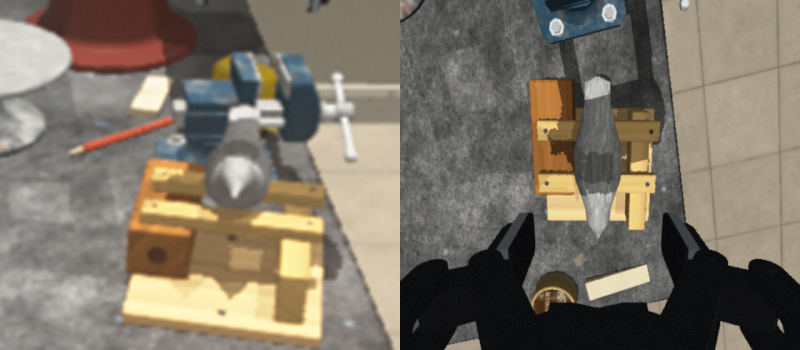

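The bird sits upright on both strips, centred and parallel to the batten (beak at (598,237) in the wrist half). The tin and shim are still in place. After a short settle I'll hand in.

Call:
play_rows([
  [[0,0,0,0,0,0,0.85],[0,0,0,0,0,0,0.85],[0,0,0,0,0,0,0.85]],
])

```text
time: 23.95
tool_pos: [0.4954, 0.0753, 0.2117]
tool_rot: [-0.001, 0.104, 0.995, -0.0]
contact_force: [0.3, 0.2, 0.1]
gripper_width: 0.85
grasp_force: 0.0
```

```bash
python3 -c "
from plant import manip
print(manip.job_done())"
```

```text
the job is handed in; nothing more can be done
None
```

I handed the job in at about 24 s with no verdict returned: the block is tipped beside the batten, both strips lie across about 54 mm between centres, the bird stands upright on both, and I never touched the tin, bottle or shim.

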